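# Count a batch of balsa fish on the counting scale

### The job

Switch the counting scale on with its power key, lift the empty packing tray by its grip from the cork mat to the middle of the pan and press tare, then lay every balsa fish flat on the tray's floor, none on top of another, gripping the soft wood lightly (a grip of 30 N is ample), and press count, then print. Then carry the loaded tray back to the middle of the mat and, with the pan clear, press power again to switch off; press each key fully and only one at a time, and leave the offcut, the bird, the sanding block and everything else on the bench where it is.

Things in the scene. Friction and masses are not known exactly. Their poses are not given: they have to be found in the camera images.
- scale: grey bench counting scale, fixed, 300 mm deep (x) by 210 mm wide (y); -x points to its key panel, +y to the power key's end, z up. The panel, 36 to 56 mm high, slopes down to -x by 0.2 rad and carries a row of four white keys 117 mm from the origin along -x, with the display behind them. Origin: centre of the underside
- pan (a point): middle of the top face of the scale's raised steel pan, 165 mm (x) by 200 mm (y), 80 mm above the bench, 172 mm from the row of keys; axes as the scale
- key_power (a joint): spring key 'power' of the scale, the round one (22 mm), at the +y end of the row of four; value = travel in m: 0 up, 0.005 fully down. Spring 1.8 N at first touch, 4.8 N at the bottom; it registers beyond 0.004 and comes up by itself
- key_print (a joint): spring key 'print' of the scale, 22 mm square, next to the power key; value = travel in m: 0 up, 0.005 fully down. Spring 1.8 N at first touch, 4.8 N at the bottom; it registers beyond 0.004 and comes up by itself
- key_count (a joint): spring key 'count' of the scale, 22 mm square, third from the power key's end, between print and tare; value = travel in m: 0 up, 0.005 fully down. Spring 1.8 N at first touch, 4.8 N at the bottom; it registers beyond 0.004 and comes up by itself
- key_tare (a joint): spring key 'tare' of the scale, 22 mm square, at the -y end of the row, farthest from the power key; keys stand 40 mm apart centre to centre; value = travel in m: 0 up, 0.005 fully down. Spring 1.8 N at first touch, 4.8 N at the bottom; it registers beyond 0.004 and comes up by itself
- power_top (a point): centre of the top face of the 'power' key; z is the panel's normal, along which it sinks
- tare_top (a point): centre of the top face of the 'tare' key; z is the panel's normal, along which it sinks
- count_top (a point): centre of the top face of the 'count' key; z is the panel's normal, along which it sinks
- print_top (a point): centre of the top face of the 'print' key; z is the panel's normal, along which it sinks
- mat: flat cork mat fixed on the bench, 200 mm (x) by 240 mm (y), 4 mm thick, on the other side of the fish from the scale (left or right varies). Origin: centre of its underside
- tray: open plywood packing tray, 160 mm (x) by 190 mm (y), walls 36 mm high and 6 mm thick, floor 6 mm thick, about 0.3 kg, starting empty on the mat. In its middle stands an upright wooden grip, 12 mm thick in x, 44 mm long in y, its top 70 mm above the underside. Origin: centre of its underside
- fish1: balsa fish, a flat bare-wood cut-out 16 mm thick lying flat: 62 mm long (nose 29, forked tail 33 mm from the origin), 26 mm wide at the origin, 10 to 30 g. Origin at the middle of the body, half-way through its thickness (8 mm above what it lies on); x points to the nose, z through the thickness. Crushed if the forces of both pads on it, added, pass 70 N (a grip of 35 N). Absent in some runs
- fish2: balsa fish, a flat bare-wood cut-out 16 mm thick lying flat: 62 mm long (nose 29, forked tail 33 mm from the origin), 26 mm wide at the origin, 10 to 30 g. Origin at the middle of the body, half-way through its thickness (8 mm above what it lies on); x points to the nose, z through the thickness. Crushed if the forces of both pads on it, added, pass 70 N (a grip of 35 N). Absent in some runs
- fish3: balsa fish, a flat bare-wood cut-out 16 mm thick lying flat: 62 mm long (nose 29, forked tail 33 mm from the origin), 26 mm wide at the origin, 10 to 30 g. Origin at the middle of the body, half-way through its thickness (8 mm above what it lies on); x points to the nose, z through the thickness. Crushed if the forces of both pads on it, added, pass 70 N (a grip of 35 N). Absent in some runs
- fish4: balsa fish, a flat bare-wood cut-out 16 mm thick lying flat: 62 mm long (nose 29, forked tail 33 mm from the origin), 26 mm wide at the origin, 10 to 30 g. Origin at the middle of the body, half-way through its thickness (8 mm above what it lies on); x points to the nose, z through the thickness. Crushed if the forces of both pads on it, added, pass 70 N (a grip of 35 N). Absent in some runs
- offcut: bystander: wood offcut 40 x 26 x 20 mm among the fish
- bird: bystander: small wooden bird on a stand, about 35 x 22 mm, 55 mm high, near the fish
- sander: bystander: cork sanding block 34 x 70 x 28 mm near the robot
There are look-alikes about, which are no part of the job. What is shaped like the fish3 but blue is not meant. Leave any turquoise look-alike of the fish4 alone.

How it is judged:
By the outcome, as a careful person would: the job done as asked, in the order asked, and still so for the second after the job is handed in, with the robot touching nothing.
Of fish1, fish2, fish3, fish4 only 2 to 4 are there at a start; the rules pass over those that are not, and their reading is None.
At some moment in a run one of fish1, fish2, fish3, fish4 may be knocked a few centimetres aside while the robot is not near it.
Once in a run the grip may slacken for a moment while it holds something.
It also fails if it takes over 210 s, if anything falls off the work surface, if the arm or the gripper's body presses on something with over 40 N, if the wrist force passes 120 N, or if a joint passes its speed limit or range.

### The arm

A 7-joint arm with a two-finger parallel gripper is mounted at the origin on the work surface. World frame = base frame: x ahead of the robot, y to its left, z up, the work surface at z = 0. Lengths are in m, angles in degrees, forces in N, time in s.
With the tool pointing down it reaches from about 0.4 to 0.875 m from the base axis. Payload 19.3 kg.
Tool frame: the origin (TCP) lies on the centre line of the jaws, within the pads' length; the fingertips stand 25 mm ahead of it and the grasp point (between the pads) lies 6 mm ahead of it; z points along the fingers, y is the direction in which the jaws open and shut (so a half turn about z gives the same grasp; the last joint's range is limited). The gripper opens to 85 mm and grips with 20 to 120 N. Pads are 22 mm wide; open, the fingers measure 114 mm over their backs; the gripper's body (76 mm by 85 mm) begins 54 mm behind the grasp point. The pads swing forward as they close: fully open they stand 13 mm farther back than shut.
Start: joints at [63.243, 29.874, -2.08, 91.645, 1.215, 58.505, -6.463], TCP at [0.242, -0.576, 0.256] pointing down, gripper open.
Joint ranges: [-166.77, 166.77], [-17.47, 122.26], [-85.68, 81.53], [9.62, 139.38], [-72.42, 252.41], [9.2, 110.78], [-144.41, 144.41]. Speed limits (degrees/s): [108.29, 108.29, 136.94, 136.94, 172.46, 172.46, 172.46].

### API

Orientations are given as [roll, pitch, yaw] about the fixed x, y, z axes, in that order (R = Rz(yaw) Ry(pitch) Rx(roll)).
In Python, from bench import env, eyes gives the robot as it stands. The module is installed in compiled form; this text tells all that it offers. Calls block until the motion is done:
- env.move_to(position, orientation): joint-space move of the TCP to a pose.
- env.servo_line(position, vel=0.15, attitude=None, max_force=None): straight line of the TCP; attitude=None keeps the orientation; vel is the mean speed in m/s. With max_force (N) it stops when the force on the tool has changed by that much, and returns True; else False.
- env.move_joints(angles): joint-space move.
- env.command_gripper(opening, grasp_force=None): finger opening in m; grasp_force is the grip in N (None keeps the last); returns when the fingers have stopped.
- env.wait(seconds).
- env.ik(position, orientation): joint angles nearest the present ones, or None.
- env.observe(): the state.
- eyes.capture(name): name is "scene" or "side" or "wrist"; returns a dict with "frame" (420x560x3 uint8, blue, green, red), "z_map" (420x560 float32, m along the optical axis (not along the pixel's ray), 0 where there is no reading), "intrinsics" (3x3 intrinsics, pixels), "k1" (the pictures are not rectified: a ray, as slopes to the right and down, at radius r is drawn at 1 + k1 r^2 times it, then the intrinsics apply), "R" (3x3) and "t" (3): a world point X has camera coordinates R X + t. Camera axes: x right, y down, z forward; pixel columns grow to the right and rows downward; lengths in m; the calibration is good to about 2 mm. A picture is of the moment at which its call begins.
A pose or a line that the arm cannot do raises env.IKError and nothing moves.
- env.job_done(): hands the job in, once; it reports no verdict.
The state is a dict: "clock": time; "qpos": joint angles; "qd": joint speeds; "joint_torque": joint torques, N m; "tcp_pos": TCP position; "tcp_rot": TCP orientation; "force": force on the tool from outside, world axes, zero at the start; "torque": the same for the moment, N m; "width": finger opening in m.
Only numpy, scipy, OpenCV 4.12 (cv2) and the standard library are available. Lean on these libraries where they do the work, as an engineer would, in place of code of your own. Each camera call takes 0.05 s, during which the arm holds its last target.

## Working session

There is one attempt and no reset: what is moved stays moved. The work goes in short steps, each a Python script; the robot and the scene stay as the last script left them, time stands still between calls to the robot, and variables do not carry over. Pictures are saved under pics/ and viewed, and the job is handed in when it is done.

```bash
mkdir -p pics; ls
python3 - <<'E'
from bench import env, eyes
import cv2, numpy as np
s=env.observe(); print(s)
for n in ("scene","side","wrist"):
    c=eyes.capture(n); cv2.imwrite(f"pics/{n}0.png",c["frame"]); print(n,c["intrinsics"].tolist(),c["k1"],c["R"].round(4).tolist(),c["t"].round(4).tolist(), (c["z_map"]>0).mean())
E
```

```text
pics
{'clock': 0.0, 'qpos': array([63.2421118 , 29.91090224, -2.0816651 , 91.67159864,  1.21538392,
       58.50449467, -6.46197   ]), 'qd': array([-0.04138332,  0.01964136, -0.04034551, -0.00180842,  0.01035421,
       -0.04569689, -0.00710525]), 'joint_torque': array([-1.17417432e-03, -9.27132940e+01,  1.97933257e+00, -3.69943821e+01,
        1.78929884e-02,  8.14141065e-03,  4.41155976e-05]), 'tcp_pos': array([ 0.24140573, -0.5761783 ,  0.25572032]), 'tcp_rot': array([-1.79935283e+02,  5.05325762e-03,  2.27367088e+01]), 'force': array([ 0.35729652,  0.33802884, -0.37374531]), 'torque': array([ 0.02366325,  0.01343637, -0.01942956]), 'width': 0.0854153878557352}
scene [[444.2232342055497, 0.0, 279.42194133764264], [0.0, 444.2232342055497, 203.4153158169844], [0.0, 0.0, 1.0]] -0.014073806316469258 [[-0.8592, 0.5116, 0.0101], [0.2754, 0.479, -0.8335], [-0.4312, -0.7133, -0.5525]] [0.4535, -0.0786, 1.1903] 0.9960374149659864
side [[439.924694868295, 0.0, 279.22830763623114], [0.0, 439.924694868295, 210.54102990189614], [0.0, 0.0, 1.0]] -0.046636315062120834 [[0.7608, -0.6488, 0.0174], [-0.3633, -0.4479, -0.817], [0.5378, 0.6152, -0.5764]] [-0.4153, 0.2464, 0.6224] 0.9959991496598639
wrist [[326.0289524493909, 0.0, 276.56855841673877], [0.0, 326.0289524493909, 207.28476350157717], [0.0, 0.0, 1.0]] 0.02080300136081401 [[0.3858, -0.9226, 0.001], [-0.8902, -0.3719, 0.2632], [-0.2425, -0.1025, -0.9647]] [-0.6247, -0.0336, 0.3772] 0.996062925170068
```

View pics/scene0.png

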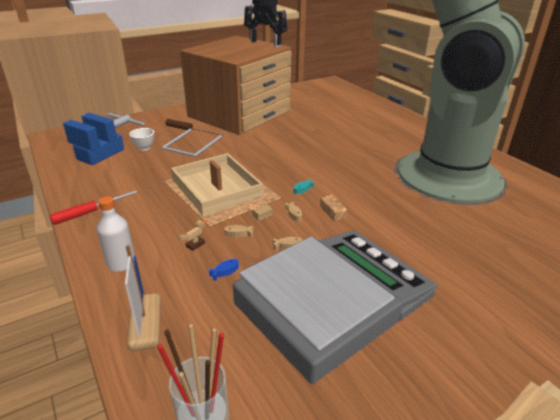

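View pics/side0.png

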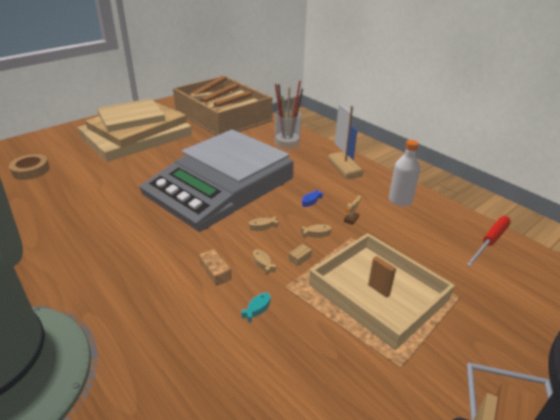

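View pics/wrist0.png

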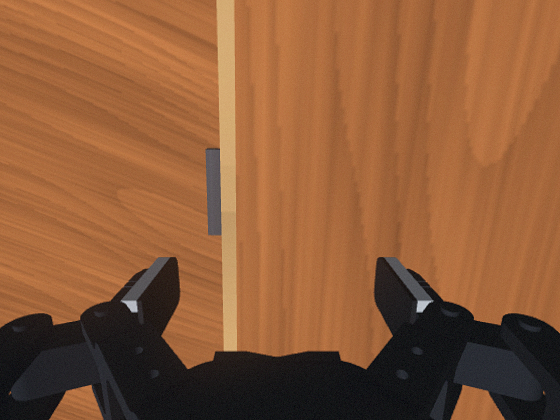

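```bash
cat > h.py <<'E'
from bench import env, eyes
import cv2, numpy as np
def rays(c,px):
    px=np.asarray(px,float).reshape(-1,1,2)
    n=cv2.undistortPoints(px,c["intrinsics"],np.array([c["k1"],0,0,0.]))[:,0]
    return np.c_[n,np.ones(len(n))]
def cen(c): return -c["R"].T@c["t"]
def plane(c,px,z):
    d=rays(c,px)@c["R"]; o=cen(c)
    return o+d*((z-o[2])/d[:,2])[:,None]
def proj(c,X):
    rv,_=cv2.Rodrigues(c["R"]); p,_=cv2.projectPoints(np.asarray(X,float).reshape(-1,1,3),rv,c["t"],c["intrinsics"],np.array([c["k1"],0,0,0.])); return p[:,0]
def cloud(c):
    h,w=c["z_map"].shape
    u,v=np.meshgrid(np.arange(w),np.arange(h))
    r=rays(c,np.c_[u.ravel(),v.ravel()])*c["z_map"].ravel()[:,None]
    return ((r-c["t"])@c["R"]).reshape(h,w,3)
def topdown(c,x0,x1,y0,y1,res=0.001):
    # image rectified on plane z: rows = x decreasing, cols = y decreasing
    pass
def rect(c,z,x0,x1,y0,y1,s=800):
    """top view: up=+x, left=+y; s px per m; on plane z"""
    W=int((y1-y0)*s);H=int((x1-x0)*s)
    u,v=np.meshgrid(np.arange(W),np.arange(H))
    X=np.stack([x1-v/s,y1-u/s,np.full(u.shape,z)],-1)
    p=proj(c,X.reshape(-1,3)).reshape(H,W,2).astype(np.float32)
    return cv2.remap(c["frame"],p[...,0],p[...,1],cv2.INTER_LINEAR)
E
python3 - <<'E'
from h import *
for n in ("scene","side"):
    c=eyes.capture(n); P=cloud(c); np.savez(f"{n}0.npz",**c)
    z=P[...,2]; 
    print(n,cen(c), "table z sd", )
    inw=(P[...,0]>0.2)&(P[...,0]<1)&(abs(P[...,1])<.6)
    t=z[inw&(abs(z)<0.008)]; print(np.median(t),t.std())
    # pan
    m=inw&(z>0.072)&(z<0.088)
    nl,lab,st,ce=cv2.connectedComponentsWithStats(m.astype(np.uint8))
    i=1+np.argmax(st[1:,4]); q=P[lab==i]
    print("pan",st[i],np.median(q[:,2]),cv2.minAreaRect(q[:,:2].astype(np.float32)*1000))
    m=inw&(z>0.033)&(z<0.047)
    nl,lab,st,ce=cv2.connectedComponentsWithStats(m.astype(np.uint8))
    for i in range(1,nl):
        if st[i,4]>150:
            q=P[lab==i]; print(st[i],np.median(q,0).round(3),cv2.minAreaRect(q[:,:2].astype(np.float32)*1000))
E
```

```text
scene [0.92459814 0.6546712  0.58752608] table z sd
-0.0012929133667485735 0.0015552276325088974
pan [ 239  237  156  115 9089] 0.07858014628328297 ((600.0507202148438, 229.86770629882812), (166.89881896972656, 201.703125), 7.255568504333496)
[214 105  65  20 288] [ 0.339 -0.53   0.04 ] ((316.6922607421875, -534.34423828125), (94.90116882324219, 218.50914001464844), 79.9320068359375)
[130 128  24  15 204] [ 0.659 -0.566  0.041] ((658.1959228515625, -557.0692749023438), (68.56668090820312, 64.26191711425781), 62.01512908935547)
[ 73 135  49  20 219] [ 0.789 -0.548  0.04 ] ((779.1292114257812, -550.1920166015625), (58.46357727050781, 131.18807983398438), 89.70584106445312)
[171 153  93  53 676] [ 0.574 -0.215  0.037] ((568.70947265625, -240.29795837402344), (162.85508728027344, 196.00210571289062), 1.5904165506362915)
[178 220  29  21 159] [ 0.701 -0.056  0.039] ((699.3143310546875, -57.20830535888672), (74.51339721679688, 11.277495384216309), 16.370710372924805)
[ 335  230  102   78 1669] [0.428 0.234 0.042] ((444.22900390625, 210.23809814453125), (101.84984588623047, 206.479537963867
[... 290 characters left out ...]
] 0.08086309725669927 ((599.940185546875, 225.4109344482422), (167.63218688964844, 201.263671875), 7.6666388511657715)
[191 107  82  21 347] [0.747 0.45  0.04 ] ((764.3345947265625, 476.537353515625), (123.27384948730469, 249.77635192871094), 53.87461853027344)
[103 118  84  29 400] [0.511 0.532 0.04 ] ((527.9830322265625, 533.0732421875), (84.31521606445312, 237.8541717529297), 77.95014953613281)
[ 139  166  155   58 1701] [0.423 0.148 0.04 ] ((543.3544921875, 217.73448181152344), (302.1758117675781, 212.19671630859375), 7.330783843994141)
[ 310  233  145  106 1834] [ 0.55  -0.258  0.04 ] ((569.2463989257812, -242.50489807128906), (163.5763397216797, 191.98455810546875), 1.1827701330184937)
```

Run:
```python
from h import *
a=dict(np.load("scene0.npz")); b=dict(np.load("side0.npz")); a["k1"]=float(a["k1"]); b["k1"]=float(b["k1"])
cv2.imwrite("pics/top_scene.png",rect(a,0.004,0.38,0.8,-0.42,0.36,1000)[:, :800])
cv2.imwrite("pics/top_side.png",rect(b,0.004,0.38,0.8,-0.42,0.36,1000)[:, :800])
```

```text
(no output)
```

View pics/top_scene.png

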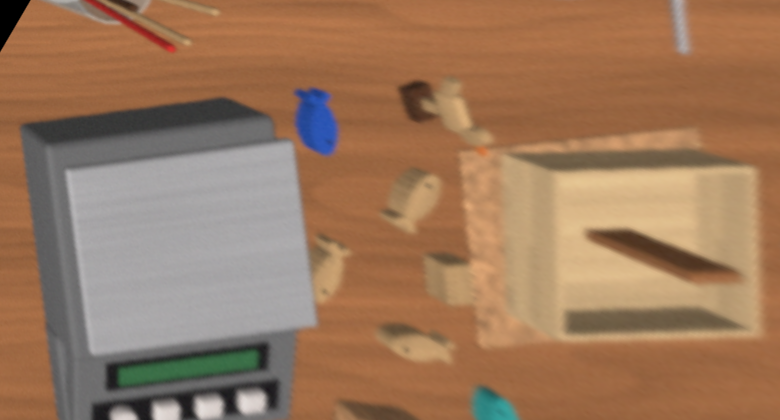

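View pics/top_side.png

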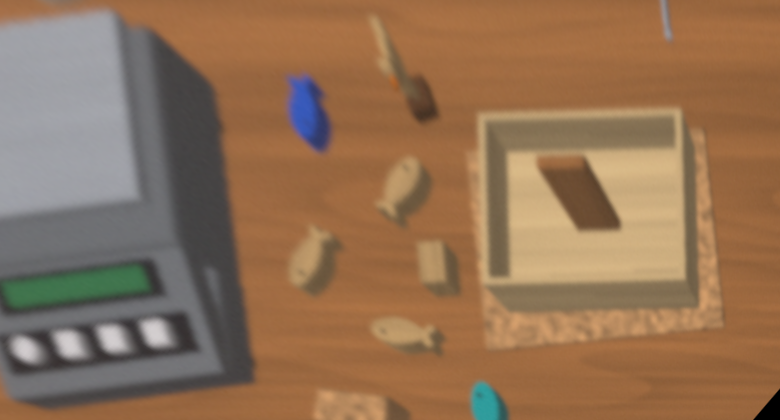

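```bash
cat >> h.py <<'E'
def load(n):
    a=dict(np.load(n)); a["k1"]=float(a["k1"]); return a
def down(yaw): return [180,0,yaw]
E
python3 - <<'E'
from h import *
from scipy.optimize import least_squares
cs=[load("scene0.npz"),load("side0.npz")]
for c,roi in zip(cs,((335,225,435,290),(145,165,235,225))):
    P=cloud(c); hsv=cv2.cvtColor(c["frame"],cv2.COLOR_BGR2HSV)
    m=((hsv[...,2]>150)&(hsv[...,1]<50)).astype(np.uint8)
    k=np.zeros_like(m);x0,y0,x1,y1=roi;k[y0:y1,x0:x1]=m[y0:y1,x0:x1]
    nl,lab,st,ce=cv2.connectedComponentsWithStats(k)
    for i in range(1,nl):
        if st[i,4]>25:
            print(ce[i].round(1),st[i,4],np.median(P[lab==i],0).round(4), plane(c,ce[i],0.05).round(4))
y=np.radians(7.4);R=np.array([[np.cos(y),-np.sin(y)],[np.sin(y),np.cos(y)]])
for n,o in zip("power print count tare".split(),(60,20,-20,-60)): print(n, np.array([.600,.2275])+R@[-.172,o/1000])
# ik tests
for p,o in [((.569,-.241,.25),91.4),((.569,-.241,.25),-88.6),((.6,.2275,.3),97),((.6,.2275,.3),-83),((.43,.2,.2),-83),((.43,.2,.2),97),((.43,.2,.2),7),((.43,.2,.2),187)]:
    q=env.ik(p,down(o)); print(p,o,None if q is None else np.round(q,0))
c=eyes.capture("wrist"); s=env.observe(); print("cam offset", cen(c)-s["tcp_pos"])
E
```

```text
[358.7 241.1] 77 [0.4371 0.1502 0.0476] [[0.4392 0.1519 0.05  ]]
[374.3 251.7] 81 [0.4323 0.1897 0.0481] [[0.434  0.1917 0.05  ]]
[351.1 277.5] 894 [0.5364 0.2502 0.0787] [[0.5164 0.2255 0.05  ]]
[390.7 262.4] 88 [0.427  0.2288 0.048 ] [[0.4282 0.2305 0.05  ]]
[408.1 273.8] 77 [0.4215 0.2677 0.048 ] [[0.4226 0.2691 0.05  ]]
[226.2 168.9] 164 [0.536 0.173 0.081] [[0.5667 0.2177 0.05  ]]
[160.5 181.6] 39 [0.4198 0.2631 0.0506] [[0.4199 0.2632 0.05  ]]
[171.4 188.3] 53 [0.4248 0.2232 0.0504] [[0.4249 0.223  0.05  ]]
[182.7 195.3] 58 [0.4299 0.183  0.0501] [[0.43  0.183 0.05 ]]
[194.6 202.4] 63 [0.4353 0.1441 0.0498] [[0.4354 0.1438 0.05  ]]
power [0.42170482 0.26484743]
print [0.42685665 0.22518058]
count [0.43200847 0.18551373]
tare [0.4371603  0.14584689]
(0.569, -0.241, 0.25) 91.4 [ 33.  31. -23.  92.  13.  59.   8.]
(0.569, -0.241, 0.25) -88.6 [  -3.   33.   32.   94.  -20.   58. -144.]
(0.6, 0.2275, 0.3) 97 [  4.  36. -50.  84.  28.  72. -41.]
(0.6, 0.2275, 0.3) -83 [ 14.  46. -73.  84.  44.  82. 128.]
(0.43, 0.2, 0.2) -83 [ 20.  39. -73. 115.  44.  60. 113.]
(0.43, 0.2, 0.2) 97 [ 18.  36. -68. 115.  40.  58. -64.]
(0.43, 0.2, 0.2) 7 [  -1.   25.  -40.  116.   22.   47. -136.]
(0.43, 0.2, 0.2) 187 [ 22.  43. -78. 115.  47.  64.  19.]
cam offset [0.06107636 0.02614118 0.11756754]
```

```bash
cat >> h.py <<'E'
from scipy.spatial.transform import Rotation as Rn
SY=np.radians(7.4)
SX=np.array([np.cos(SY),np.sin(SY),0]); SYv=np.array([-np.sin(SY),np.cos(SY),0])
N=-np.sin(.2)*SX+np.cos(.2)*np.array([0,0,1])
def key_att():
    z=-N; x=SYv; y=np.cross(z,x)
    return Rn.from_matrix(np.c_[x,y,z]).as_euler("xyz",degrees=True)
E
python3 - <<'E'
from h import *
A=key_att(); print(A)
p=np.array([.4215,.245,.049])
env.command_gripper(0.0)
env.move_to(p+N*0.15,A)
s=env.observe(); print(s["clock"],s["tcp_pos"],s["tcp_rot"],s["qpos"].round(1),s["force"],s["width"])
c=eyes.capture("wrist"); cv2.imwrite("pics/w1.png",c["frame"]); np.savez("w1.npz",**c)
E
```

```text
[1.68540844e+02 1.27222187e-14 9.74000000e+01]
4.0 [0.3923379  0.24067736 0.19597163] [1.68543457e+02 1.08723089e-02 9.73288885e+01] [-1.000e-01  2.330e+01 -5.310e+01  1.248e+02  4.310e+01  4.010e+01
 -7.560e+01] [ 0.01878382  0.23054873 -0.36407159] 5.6278697953461836e-05
```

View pics/w1.png

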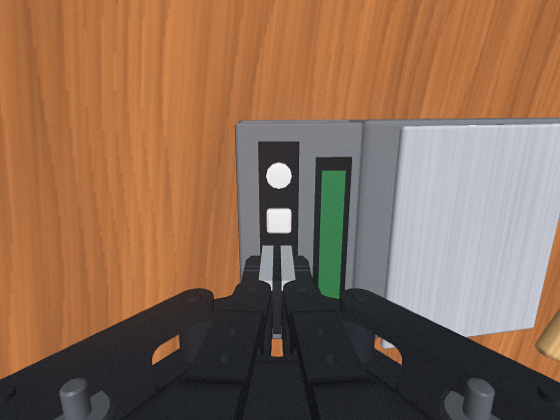

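Run:
```python
from h import *
c=load("w1.npz"); P=cloud(c)
for px in ((279,176),(279,221)): print(P[px[1]-3:px[1]+4,px[0]-3:px[0]+4].reshape(-1,3).mean(0).round(4), plane(c,px,0.049).round(4))
m=P[150:300,300:312,2]
pan=P[(abs(P[...,2]-0.08)<.006)]; print(pan[:,2].mean(),cv2.minAreaRect(pan[:,:2].astype(np.float32)*1000))
```

```text
[0.421  0.2649 0.05  ] [[0.4212 0.2648 0.049 ]]
[0.4261 0.2261 0.0496] [[0.4263 0.2259 0.049 ]]
0.08018906677463647 ((599.86865234375, 228.34872436523438), (166.74783325195312, 199.87503051757812), 7.556562423706055)
```

```bash
cat >> h.py <<'E'
KC=np.array([.4211,.2649,.0497])
def key(i): return KC-SYv*0.04*i   # 0 power 1 print 2 count 3 tare
def press(i):
    p=key(i); A=key_att()
    env.move_to(p+N*0.06,A)
    env.servo_line(p+N*0.032,vel=0.08)
    r=env.servo_line(p+N*0.012,vel=0.02,max_force=9)
    s=env.observe(); d=(s["tcp_pos"]-p)@N
    print("press",i,"stopped",r,"tcp above key",round(d,4),"F.N",round(s["force"]@N,2),s["force"].round(1),"clock",s["clock"])
    env.wait(0.15)
    s=env.observe(); print("  hold",round((s["tcp_pos"]-p)@N,4),s["force"].round(1))
    env.servo_line(p+N*0.06,vel=0.12)
E
python3 - <<'E'
from h import *
press(0)
c=eyes.capture("wrist"); cv2.imwrite("pics/w2.png",c["frame"])
c=eyes.capture("side"); cv2.imwrite("pics/s2.png",c["frame"][120:260,100:320].repeat(3,0).repeat(3,1)); np.savez("side1.npz",**c)
print(env.observe()["clock"])
E
```

```text
press 0 stopped True tcp above key 0.0198 F.N 19.02 [-5.  -3.5 18.3] clock 5.6667
  hold 0.0198 [-3.7 -1.6 16. ]
6.4
```

View pics/w2.png

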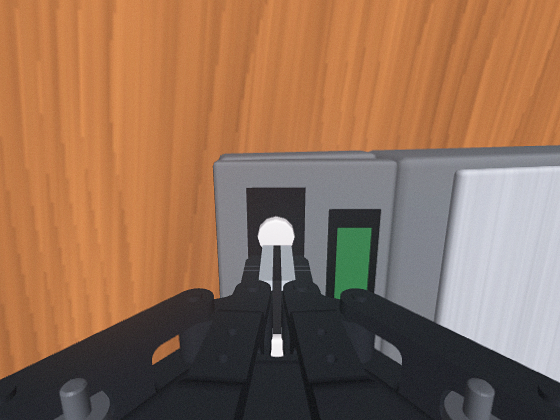

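View pics/s2.png

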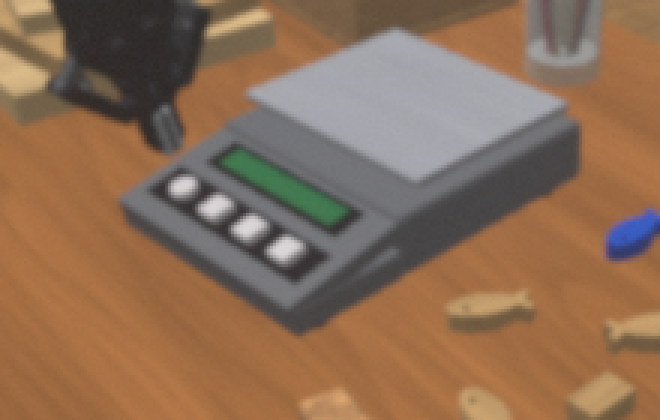

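Run:
```python
from h import *
a=load("side0.npz");b=load("side1.npz")
for c in (a,b): print(c["frame"][175:190,182:205].reshape(-1,3).max(0), c["frame"][181,190])
env.servo_line(key(0)+N*0.15,vel=0.25)
env.command_gripper(0.06)
env.move_to([.569,-.241-.05,.36],down(91.4))
s=env.observe(); print(s["clock"],s["tcp_pos"],s["qpos"].round(1))
c=eyes.capture("wrist"); cv2.imwrite("pics/w3.png",c["frame"]); np.savez("w3.npz",**c)
P=cloud(c);z=P[...,2]
m=((z>0.034)&(z<0.046)&(abs(P[...,0]-.569)<.13)&(abs(P[...,1]+.241)<.14)).astype(np.uint8)
cv2.imwrite("pics/w3m.png",m*255)
q=P[m>0]; print(len(q),cv2.minAreaRect(q[:,:2].astype(np.float32)*1000))
```

```text
[119 119 115] [ 77 114  64]
[123 124 119] [ 81 121  66]
9.6667 [ 0.56933047 -0.28978989  0.35993602] [ 52.5  33.5 -50.6  79.9  25.8  78.6   3. ]
3000 ((569.7233276367188, -241.7694091796875), (160.01846313476562, 190.99722290039062), 1.5466313362121582)
```

View pics/w3.png

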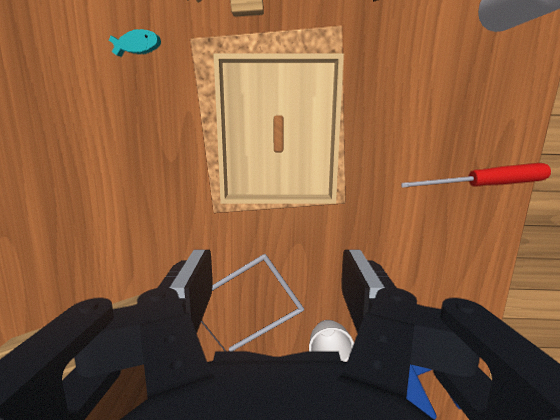

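View pics/w3m.png

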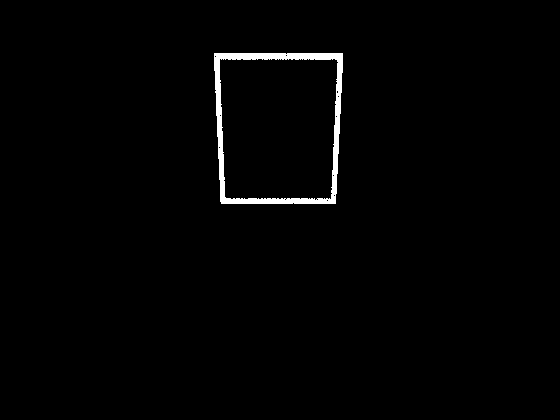

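Run:
```python
from h import *
c=load("w3.npz")
m=plane(c,[(192,40),(341,27),(345,204),(216,212)],0.004); print(m.round(4)[:,:2], m.mean(0))
T=np.array([.5697,-.2417])
A=down(91.5)
env.move_to([*T,.16],A)
env.servo_line([*T,.057],vel=0.12,max_force=15)
s=env.observe(); print(s["tcp_pos"],s["force"].round(1))
env.command_gripper(0.0,100)
s=env.observe(); print(s["width"],s["force"].round(1),s["tcp_pos"],s["clock"])
env.servo_line([*T,.10],vel=0.1)
s=env.observe(); print(s["width"],s["force"].round(1),s["clock"])
env.servo_line([*T,.25],vel=0.2)
s=env.observe(); print(s["width"],s["force"].round(1),s["clock"])
c=eyes.capture("side"); cv2.imwrite("pics/s4.png",c["frame"]); np.savez("side4.npz",**c)
c=eyes.capture("scene"); cv2.imwrite("pics/sc4.png",c["frame"]); np.savez("scene4.npz",**c)
```

```text
[[ 0.4541 -0.128 ]
 [ 0.6484 -0.1077]
 [ 0.6734 -0.3451]
 [ 0.4795 -0.3625]] [ 0.5638495  -0.23582768  0.004     ]
[ 0.57014468 -0.2418058   0.05773784] [0.5 0.5 0.8]
0.010691260407487248 [-1.6  0.   6. ] [ 0.56986779 -0.24181512  0.05748882] 12.0583
0.010785800434930683 [ 0.2 -0.5 -2.9] 12.6417
0.011194112417996394 [-0.4  0.4 -3. ] 13.5417
```

View pics/s4.png

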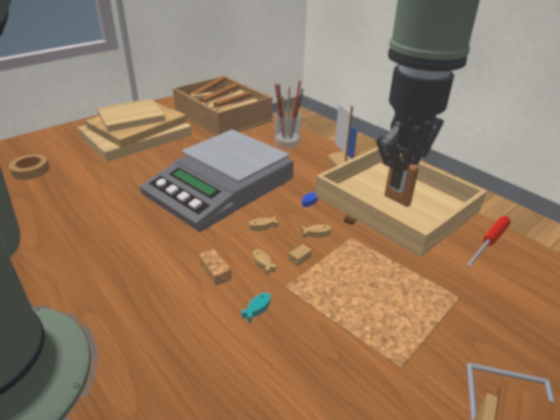

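View pics/sc4.png

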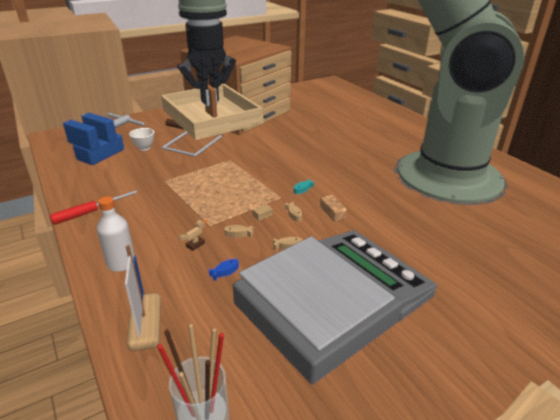

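Run:
```python
from h import *
for n,pts in (("side4.npz",[(291,288),(353,242),(457,297),(403,357)]),("scene4.npz",[(278,198),(212,219),(167,184),(228,163)])):
    m=plane(load(n),pts,0.004)[:,:2]; e=m[1]-m[0]; print(n,m.round(4).tolist(),m.mean(0).round(4),np.degrees(np.arctan2(e[1],e[0])).round(2))
A=down(97.5); S=np.array([.600,.228])
env.servo_line([*S,.25],vel=0.25,attitude=A)
s=env.observe(); print(s["width"],s["force"].round(1),s["clock"],s["tcp_pos"])
env.servo_line([*S,.150],vel=0.12)
s=env.observe(); print(s["width"],s["force"].round(1),s["clock"],s["tcp_pos"])
c=eyes.capture("side"); cv2.imwrite("pics/s5.png",c["frame"]); np.savez("side5.npz",**c)
```

```text
side4.npz [[0.4573, -0.1361], [0.6408, -0.1194], [0.6684, -0.3405], [0.4914, -0.3552]] [ 0.5645 -0.2378] 5.2
scene4.npz [[0.46, -0.1209], [0.6333, -0.1199], [0.6707, -0.3174], [0.4888, -0.3421]] [ 0.5632 -0.2251] 0.33
0.010553895365844352 [-0.9 -0.7 -3. ] 15.675 [0.60023005 0.22692652 0.25001278]
0.011200930480183353 [ 0.6 -0.9 -1.7] 16.6583 [0.60033781 0.22826648 0.1507712 ]
```

View pics/s5.png

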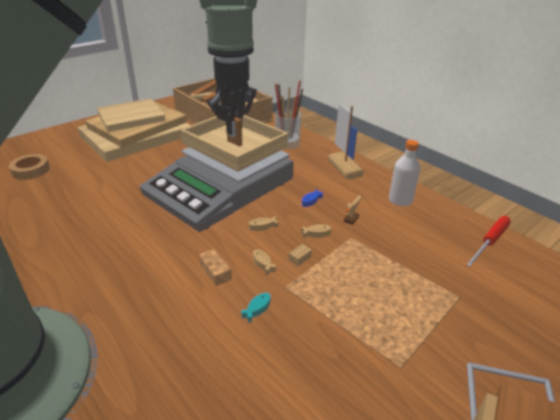

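Run:
```python
from h import *
S=np.array([.600,.228])
r=env.servo_line([*S,.131],vel=0.03,max_force=5)
s=env.observe(); print(r,s["width"],s["force"].round(1),s["clock"],s["tcp_pos"])
env.command_gripper(0.05)
s=env.observe(); print(s["width"],s["force"].round(1),s["clock"],s["tcp_pos"])
env.servo_line([*S,.22],vel=0.15)
c=eyes.capture("side"); np.savez("side6.npz",**c)
P=cloud(c);z=P[...,2]
m=((z>0.110)&(z<0.122)&(abs(P[...,0]-.6)<.12)&(abs(P[...,1]-.228)<.13))
q=P[m]; print(len(q),cv2.minAreaRect(q[:,:2].astype(np.float32)*1000))
press_z=0
env.servo_line([.48,.16,.25],vel=0.25)
env.command_gripper(0.0)
press(3)
c=eyes.capture("side"); cv2.imwrite("pics/s6.png",c["frame"]); 
env.servo_line(key(3)+N*.15,vel=.2)
c=eyes.capture("wrist"); cv2.imwrite("pics/w6.png",c["frame"]); np.savez("w6.npz",**c)
print(env.observe()["clock"])
```

```text
True 0.011157447654643606 [-2.2 -0.5  8. ] 17.25 [0.59983618 0.22784584 0.13349249]
0.049936550817108086 [ 1.4 -0.1 -0.1] 17.7083 [0.59958215 0.22760578 0.13301835]
963 ((600.1931762695312, 226.0978240966797), (165.8314971923828, 194.51612854003906), 7.166219234466553)
press 3 stopped True tcp above key 0.0196 F.N 26.89 [-7.  -2.7 26. ] clock 21.5667
  hold 0.0196 [-6.1 -2.4 21.8]
22.9083
```

View pics/s6.png

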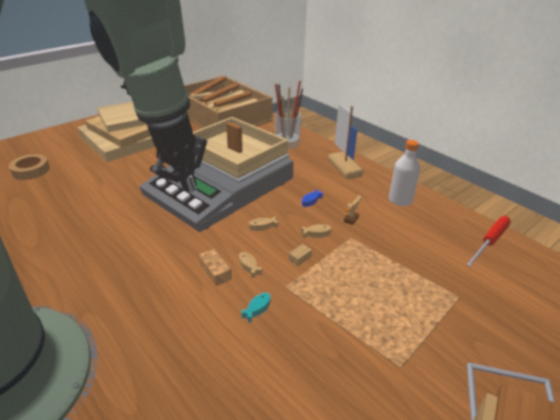

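View pics/w6.png

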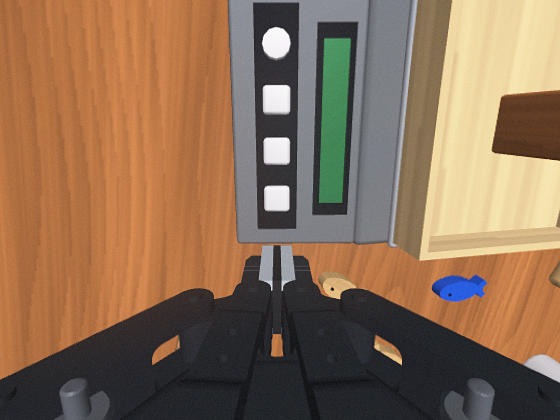

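Run:
```python
from h import *
c=load("w6.npz"); print(plane(c,[(277,198),(276.5,151)],0.049).round(4), key(3),key(2))
env.servo_line(key(3)+N*.15+np.array([0,0,.05]),vel=.2)
env.move_to([.55,-0.02,.36],down(92))
env.command_gripper(0.05,30)
c=eyes.capture("wrist"); cv2.imwrite("pics/w7.png",c["frame"]); np.savez("w7.npz",**c)
print(env.observe()["clock"])
```

```text
[[0.4369 0.1469 0.049 ]
 [0.4314 0.1859 0.049 ]] [0.43655547 0.14589946 0.0497    ] [0.43140365 0.18556631 0.0497    ]
24.85
```

View pics/w7.png

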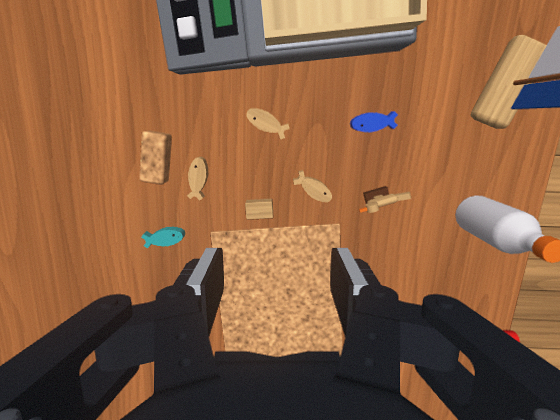

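```bash
cat >> h.py <<'E'
def fishes(c,zb=0.0,region=None,lo=.009,hi=.022):
    P=cloud(c);z=P[...,2]-zb
    m=((z>lo)&(z<hi)).astype(np.uint8)
    if region is not None:
        x0,x1,y0,y1=region; m&=((P[...,0]>x0)&(P[...,0]<x1)&(P[...,1]>y0)&(P[...,1]<y1)).astype(np.uint8)
    m=cv2.morphologyEx(m,cv2.MORPH_OPEN,np.ones((3,3),np.uint8))
    out=[]
    nl,lab,st,ce=cv2.connectedComponentsWithStats(m)
    for i in range(1,nl):
        if st[i,4]<150: continue
        mm=(lab==i).astype(np.uint8)
        cs,_=cv2.findContours(mm,cv2.RETR_EXTERNAL,cv2.CHAIN_APPROX_NONE)
        px=np.argwhere(mm)[:,::-1]
        w=plane(c,px,zb+0.016)[:,:2]
        mu=w.mean(0); U,S,V=np.linalg.svd(w-mu,full_matrices=False); ax=V[0]
        t=(w-mu)@ax; n=(w-mu)@V[1]
        if (t**3).mean()<0: pass
        L=t.max()-t.min(); mid=(t.max()+t.min())/2
        # centroid lies toward the nose from mid
        if mid>0: ax=-ax; t=-t; mid=-mid
        o=mu+ax*(mid+0.002)
        col=np.median(c["frame"][mm>0],0)
        out.append(dict(px=ce[i].round(0),o=o,yaw=np.degrees(np.arctan2(ax[1],ax[0])),L=L,W=n.max()-n.min(),mu=mu,mid=mid,col=col,n=len(px)))
    return out
E
python3 - <<'E'
from h import *
for f in fishes(load("w7.npz"),0,(.38,.8,-.12,.2)): print({k:np.round(v,4) for k,v in f.items()})
E
```

```text
{'px': array([266., 122.]), 'o': array([0.5326, 0.0411]), 'yaw': np.float64(155.0003), 'L': np.float64(0.0599), 'W': np.float64(0.0251), 'mu': array([0.5332, 0.0408]), 'mid': np.float64(-0.0014), 'col': array([112., 166., 208.]), 'n': np.int64(636)}
{'px': array([373., 122.]), 'o': array([0.678 , 0.0459]), 'yaw': np.float64(-172.577), 'L': np.float64(0.0612), 'W': np.float64(0.0267), 'mu': array([0.6795, 0.0461]), 'mid': np.float64(-0.0004), 'col': array([206.,  88.,  51.]), 'n': np.int64(704)}
{'px': array([197., 177.]), 'o': array([ 0.4366, -0.0388]), 'yaw': np.float64(82.0869), 'L': np.float64(0.0599), 'W': np.float64(0.0262), 'mu': array([ 0.4365, -0.0395]), 'mid': np.float64(-0.0013), 'col': array([111., 164., 206.]), 'n': np.int64(599)}
{'px': array([314., 188.]), 'o': array([ 0.6059, -0.0499]), 'yaw': np.float64(-32.0836), 'L': np.float64(0.0611), 'W': np.float64(0.0261), 'mu': array([ 0.6047, -0.0491]), 'mid': np.float64(-0.0006), 'col': array([111., 164., 205.]), 'n': np.int64(566)}
{'px': array([259., 209.]), 'o': array([ 0.524 , -0.0839]), 'yaw': np.float64(-170.9674), 'L': np.float64(0.0415), 'W': np.float64(0.0301), 'mu': array([ 0.5259, -0.0837]), 'mid': np.float64(-0.0002), 'col': array([106., 157., 198.]), 'n': np.int64(482)}
```

```bash
cat >> h.py <<'E'
TR=np.array([.5998,.2275]); TY=7.5
def wrap(a): return (a+180)%360-180
def st(tag):
    s=env.observe(); print(tag,"w",round(s["width"],4),"F",s["force"].round(1),"tcp",s["tcp_pos"].round(4),"t",round(s["clock"],2)); return s
def pick(o,yaw):
    best=None
    for y in (yaw,yaw+180):
        y=wrap(y); q=env.ik([*o,.13],down(y)); q2=env.ik([*o,.028],down(y))
        if q is None or q2 is None: continue
        if best is None or abs(q[6])<abs(best[1][6]): best=(y,q)
    y,q=best; print("yaw",y,np.round(q,0))
    env.command_gripper(0.044,30)
    env.move_to([*o,.13],down(y))
    env.servo_line([*o,.05],vel=.15)
    r=env.servo_line([*o,.028],vel=.05,max_force=8)
    st(f"down {r}")
    env.command_gripper(0.0,30)
    st("closed")
    env.servo_line([*o,.05],vel=.05)
    env.servo_line([*o,.24],vel=.2)
    return st("lifted")
def place(tx,ty):
    a=np.radians(TY); p=TR+np.array([[np.cos(a),-np.sin(a)],[np.sin(a),np.cos(a)]])@[tx,ty]
    yw=wrap(TY+180)
    env.servo_line([*p,.24],vel=.22,attitude=down(yw))
    s=st("over")
    if s["width"]<.015: print("LOST"); return False
    env.servo_line([*p,.135],vel=.15)
    r=env.servo_line([*p,.1145],vel=.03,max_force=5)
    st(f"set {r}")
    env.command_gripper(0.044)
    st("open")
    env.servo_line([*p,.24],vel=.2)
    return True
def look(k):
    env.move_to([.55,-0.02,.36],down(92))
    c=eyes.capture("wrist"); cv2.imwrite(f"pics/look{k}.png",c["frame"]); np.savez(f"look{k}.npz",**c)
    fs=fishes(c,0,(.38,.8,-.12,.2))
    for f in fs: print({k:np.round(v,4) for k,v in f.items() if k in("px","o","yaw","L","W","col")})
    print(env.observe()["clock"])
    return c,fs
E
python3 - <<'E'
from h import *
s=pick(np.array([.5326,.0411]),155)
if s["width"]>.015: print(place(38,48) if 0 else place(.038,.048))
c=eyes.capture("side"); cv2.imwrite("pics/s8.png",c["frame"])
c=eyes.capture("wrist"); cv2.imwrite("pics/w8.png",c["frame"]); np.savez("w8.npz",**c)
E
```

```text
yaw 155 [ 24.  40. -49. 110.  40.  49.  19.]
down False w 0.0445 F [-0.3 -0.4  0.8] tcp [0.5325 0.0413 0.0279] t 27.3
closed w 0.0252 F [-1.8 -0.3  4.7] tcp [0.5327 0.0411 0.0283] t 27.59
lifted w 0.0251 F [-0.2  0.4 -1. ] tcp [0.5321 0.0409 0.239 ] t 29.28
over w 0.0248 F [ 0.8 -0.8 -0.6] tcp [0.6312 0.2791 0.2399] t 30.61
set True w 0.0254 F [-0.8 -1.9  9.2] tcp [0.631  0.2799 0.1144] t 32.13
open w 0.0443 F [ 1.4 -0.5 -0.2] tcp [0.6307 0.2796 0.1136] t 32.46
True
```

View pics/w8.png

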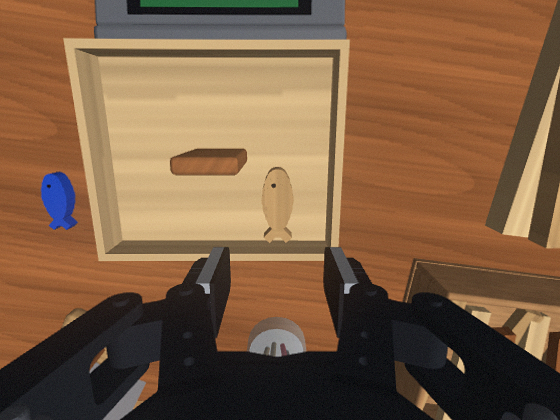

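View pics/s8.png

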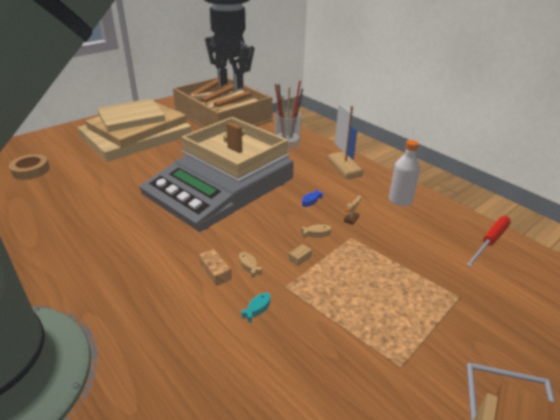

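Run:
```python
from h import *
c=load("w8.npz");P=cloud(c);z=P[...,2]
q=P[(z>0.110)&(z<0.122)&(abs(P[...,0]-.6)<.12)&(abs(P[...,1]-.228)<.13)]; print(len(q),cv2.minAreaRect(q[:,:2].astype(np.float32)*1000))
c,fs=look(9)
f=[f for f in fs if np.hypot(*(f["o"]-[.606,-.05]))<.04 and abs(f["L"]-.06)<.006 and f["col"][2]>f["col"][0]+50]
assert len(f)==1
s=pick(f[0]["o"],f[0]["yaw"])
if s["width"]>.015: print(place(.038,-.048))
c=eyes.capture("wrist"); cv2.imwrite("pics/w9.png",c["frame"]); np.savez("w9.npz",**c)
```

```text
9887 ((599.7174072265625, 227.96273803710938), (160.42941284179688, 191.07730102539062), 7.37210750579834)
{'px': array([373., 123.]), 'o': array([0.6778, 0.0459]), 'yaw': np.float64(-172.3165), 'L': np.float64(0.0611), 'W': np.float64(0.0269), 'col': array([208.,  89.,  52.])}
{'px': array([197., 178.]), 'o': array([ 0.4367, -0.0389]), 'yaw': np.float64(81.8912), 'L': np.float64(0.0611), 'W': np.float64(0.0262), 'col': array([112., 166., 208.])}
{'px': array([313., 189.]), 'o': array([ 0.6052, -0.0496]), 'yaw': np.float64(-32.2185), 'L': np.float64(0.0618), 'W': np.float64(0.0261), 'col': array([112., 166., 208.])}
{'px': array([376., 195.]), 'o': array([ 0.6973, -0.0539]), 'yaw': np.float64(20.3958), 'L': np.float64(0.0333), 'W': np.float64(0.0116), 'col': array([38., 58., 96.])}
{'px': array([258., 210.]), 'o': array([ 0.5239, -0.0834]), 'yaw': np.float64(-173.8623), 'L': np.float64(0.0406), 'W': np.float64(0.029), 'col': array([107.5, 159. , 201. ])}
34.65
yaw 147.78153467388273 [ 29.  45. -46.  99.  39.  54.  25.]
down False w 0.044 F [0.7 0.1 0.6] tcp [ 0.6052 -0.0494  0.0279] t 37.08
closed w 0.0249 F [-0.2  0.8  5.5] tcp [ 0.6054 -0.0496  0.0283] t 37.38
lifted w 0.0254 F [-0.2 -0.1  0.3] tcp [ 0.6048 -0.0497  0.2389] t 39.07
over w 0.0253 F [ 0.5 -0.5  0.2] tcp [0.6439 0.1836 0.2399] t 40.3
set True w 0.0252 F [-0.6 -2.3  8.3] tcp [0.6435 0.1847 0.1144] t 41.83
open w 0.044 F [-0.1  0.4  1. ] tcp [0.6432 0.1845 0.1137] t 42.15
True
```

View pics/w9.png

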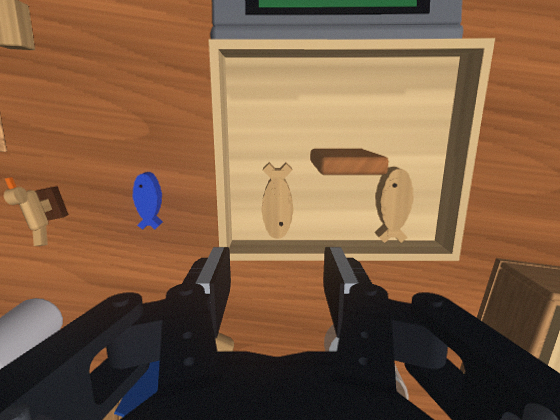

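View pics/look9.png

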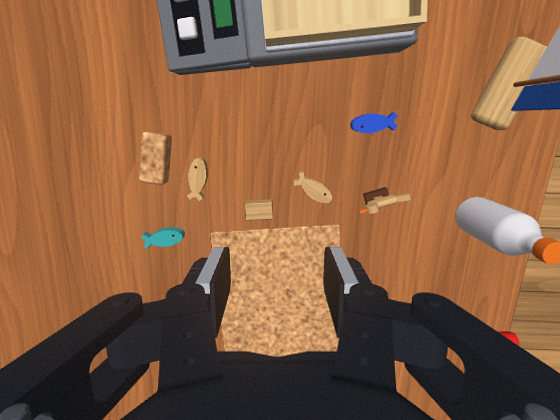

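Run:
```python
from h import *
c,fs=look(10)
P=cloud(c);z=P[...,2]
q=P[(z>0.022)&(z<0.034)&(P[...,0]>.33)&(P[...,0]<.44)&(abs(P[...,1]+.02)<.1)]
r=cv2.minAreaRect(q[:,:2].astype(np.float32)*1000); print(len(q),r,cv2.boxPoints(r))
f=[f for f in fs if np.hypot(*(f["o"]-[.4367,-.0389]))<.04 and f["col"][2]>f["col"][0]+50][0]
a=np.radians(f["yaw"]); 
for p in cv2.boxPoints(r)/1000:
    d=p-f["o"]; print("along",d@[np.cos(a),np.sin(a)],"perp",d@[-np.sin(a),np.cos(a)])
```

```text
{'px': array([374., 122.]), 'o': array([0.6781, 0.0459]), 'yaw': np.float64(-171.7153), 'L': np.float64(0.0624), 'W': np.float64(0.026), 'col': array([209.,  90.,  52.])}
{'px': array([197., 178.]), 'o': array([ 0.4366, -0.0388]), 'yaw': np.float64(81.7271), 'L': np.float64(0.0607), 'W': np.float64(0.0262), 'col': array([113., 167., 208.])}
{'px': array([376., 195.]), 'o': array([ 0.6939, -0.0555]), 'yaw': np.float64(-162.1942), 'L': np.float64(0.0329), 'W': np.float64(0.012), 'col': array([38., 58., 96.])}
{'px': array([259., 210.]), 'o': array([ 0.5276, -0.0833]), 'yaw': np.float64(3.2253), 'L': np.float64(0.04), 'W': np.float64(0.0288), 'col': array([108., 159., 201.])}
44.125
1299 ((379.3946228027344, -12.827312469482422), (71.33124542236328, 35.183109283447266), 84.10778045654297) [[358.23465  -46.4986  ]
 [393.2319   -50.11041 ]
 [400.5546    20.843975]
 [365.55734   24.455784]]
along -0.018913688608207257 perp 0.07640225961049064
along -0.017452234500735676 perp 0.0412494911512354
along 0.05381744434800476 perp 0.04421245917671008
along 0.05235599208379566 perp 0.07936522790397717
```

```bash
sed -i 's/def pick(o,yaw):/def pick(o,yaw,op=.044):/; s/env.command_gripper(0.044,30)/env.command_gripper(op,30)/' h.py
python3 - <<'E'
from h import *
a=np.radians(81.8); o=np.array([.4366,-.0388])-.0015*np.array([-np.sin(a),np.cos(a)])
s=pick(o,81.8,.040)
if s["width"]>.015: print(place(-.038,-.048))
c=eyes.capture("wrist"); cv2.imwrite("pics/w11.png",c["frame"]); np.savez("w11.npz",**c)
c=eyes.capture("side"); cv2.imwrite("pics/s11.png",c["frame"]); np.savez("s11.npz",**c)
E
```

```text
yaw 81.80000000000001 [ 25.  29. -36. 124.  29.  36. -39.]
down False w 0.0398 F [ 0.3  0.3 -0.5] tcp [ 0.438  -0.0389  0.0279] t 46.62
closed w 0.0254 F [-1.4  0.9  5.3] tcp [ 0.4382 -0.039   0.0283] t 46.89
lifted w 0.0251 F [ 0.9 -0.5  0.1] tcp [ 0.4376 -0.039   0.2391] t 48.58
over w 0.025 F [ 0.4 -1.1  0.9] tcp [0.5683 0.1746 0.24  ] t 50.58
set True w 0.025 F [-1.3 -0.7  9. ] tcp [0.5682 0.1749 0.1143] t 52.11
open w 0.0442 F [-0.2  0.3 -0.1] tcp [0.5679 0.1746 0.1137] t 52.43
True
```

View pics/w11.png

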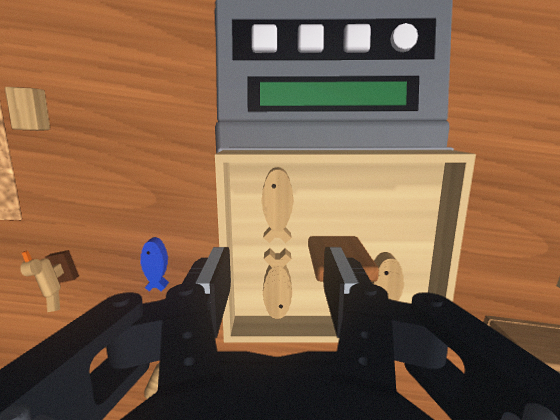

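View pics/s11.png

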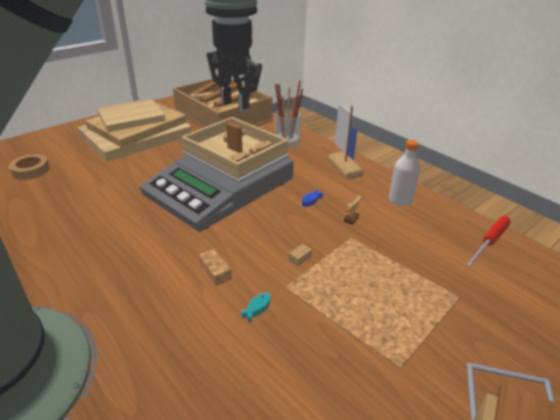

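Run:
```python
from h import *
for n in("w9.npz","w11.npz"):
    for f in fishes(load(n),.086,(.5,.7,.12,.33)): print({k:np.round(v,4) for k,v in f.items() if k in("px","o","yaw","L","W","col")})
env.servo_line([.45,.17,.26],vel=.25)
env.command_gripper(0.0)
press(2)
press(1)
env.servo_line(key(1)+N*.15,vel=.2)
c=eyes.capture("wrist"); cv2.imwrite("pics/w12.png",c["frame"]); np.savez("w12.npz",**c)
st("")
```

```text
{'px': array([417.,  52.]), 'o': array([0.5195, 0.2707]), 'yaw': np.float64(97.8154), 'L': np.float64(0.0664), 'W': np.float64(0.002), 'col': array([54., 74., 89.])}
{'px': array([407., 187.]), 'o': array([0.6339, 0.27  ]), 'yaw': np.float64(138.4199), 'L': np.float64(0.2337), 'W': np.float64(0.1239), 'col': array([57., 79., 96.])}
{'px': array([304.,  53.]), 'o': array([0.5298, 0.1915]), 'yaw': np.float64(97.3386), 'L': np.float64(0.0907), 'W': np.float64(0.0014), 'col': array([54., 75., 90.])}
{'px': array([277., 202.]), 'o': array([0.6438, 0.1847]), 'yaw': np.float64(7.2612), 'L': np.float64(0.0606), 'W': np.float64(0.0244), 'col': array([105., 156., 194.])}
{'px': array([395., 203.]), 'o': array([0.63  , 0.2784]), 'yaw': np.float64(-172.0621), 'L': np.float64(0.0608), 'W': np.float64(0.0281), 'col': array([104., 154., 192.])}
{'px': array([446., 226.]), 'o': array([0.5705, 0.3141]), 'yaw': np.float64(-172.5081), 'L': np.float64(0.113), 'W': np.float64(0.0073), 'col': array([59., 82., 99.])}
{'px': array([277., 204.]), 'o': array([0.5679, 0.1746]), 'yaw': np.float64(-172.8936), 'L
[... 354 characters left out ...]
.063), 'W': np.float64(0.0244), 'col': array([113., 165., 205.])}
{'px': array([391., 277.]), 'o': array([0.6185, 0.279 ]), 'yaw': np.float64(-154.4636), 'L': np.float64(0.0441), 'W': np.float64(0.0234), 'col': array([110., 162., 201.])}
{'px': array([281., 325.]), 'o': array([0.6783, 0.1917]), 'yaw': np.float64(-83.6093), 'L': np.float64(0.0913), 'W': np.float64(0.0162), 'col': array([ 71.,  98., 118.])}
press 2 stopped True tcp above key 0.0196 F.N 27.71 [-6.9 -2.4 26.8] clock 57.3917
  hold 0.0197 [-5.5 -1.7 21.8]
press 1 stopped True tcp above key 0.0198 F.N 18.71 [-4.9 -1.1 18.1] clock 59.475
  hold 0.0198 [-3.3 -1.8 15.4]
 w -0.0001 F [-0.2 -0.7 -0.6] tcp [0.3967 0.2211 0.1957] t 60.76
```

View pics/w12.png

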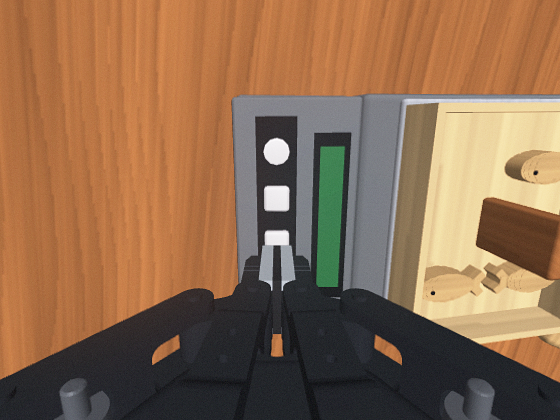

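Run:
```python
from h import *
env.servo_line(key(1)+N*.15+np.array([0,0,.06]),vel=.2)
env.move_to([.565,-.27,.36],down(95))
env.command_gripper(.05)
c=eyes.capture("wrist"); cv2.imwrite("pics/w13.png",c["frame"]); np.savez("w13.npz",**c)
st("")
g=cv2.cvtColor(c["frame"],cv2.COLOR_BGR2GRAY).astype(np.float32)
lv=cv2.GaussianBlur(g*g,(0,0),3)-cv2.GaussianBlur(g,(0,0),3)**2
cv2.imwrite("pics/w13v.png",np.clip(lv,0,255).astype(np.uint8))
for p in ((280,130),(100,100),(450,60)): print(c["frame"][p[1]-8:p[1]+8,p[0]-8:p[0]+8].reshape(-1,3).mean(0))
```

```text
w 0.05 F [-0.4 -0.2 -0.9] tcp [ 0.565 -0.27   0.36 ] t 63.71
[100.99609375 150.41796875 203.11328125]
[ 64.0859375  110.75390625 177.28515625]
[ 64.8359375 112.2890625 179.734375 ]
```

View pics/w13.png

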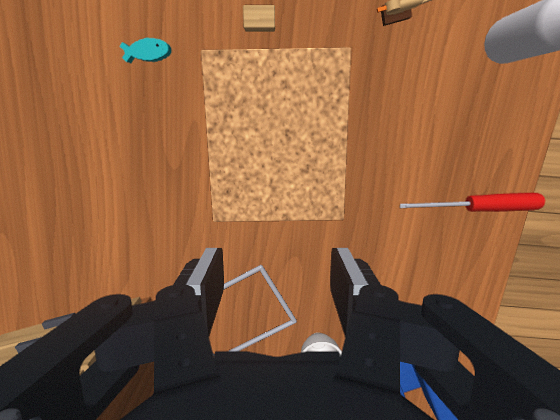

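Run:
```python
from h import *
c=load("w13.npz")
f=cv2.GaussianBlur(c["frame"],(0,0),3).astype(int)
m=((f[...,0]>82)&(f[...,1]>128)).astype(np.uint8)
m=cv2.morphologyEx(m,cv2.MORPH_CLOSE,np.ones((7,7),np.uint8))
nl,lab,stt,ce=cv2.connectedComponentsWithStats(m)
i=lab[130,280]; print(stt[i])
w=plane(c,np.argwhere(lab==i)[:,::-1],.004)[:,:2]
print(w.mean(0),cv2.minAreaRect(w.astype(np.float32)*1000))
p=plane(c,[(202,50),(350,48),(344,220),(213,221)],.004)[:,:2]; print(p.round(4).tolist(),p.mean(0))
```

```text
[  202    47   148   174 23787]
[ 0.56097853 -0.2256836 ] ((561.4368286132812, -233.94309997558594), (199.7832794189453, 239.5576934814453), 5.714241981506348)
[[0.4534, -0.1263], [0.6482, -0.107], [0.6743, -0.344], [0.4758, -0.3628]] [ 0.56291409 -0.2350471 ]
```

Run:
```python
from h import *
S=np.array([.5997,.228]); A=down(97.4); M=np.array([.562,-.2345])
env.servo_line([.565,-.2,.36],vel=.2)
env.move_to([*S,.26],A)
env.servo_line([*S,.17],vel=.15)
r=env.servo_line([*S,.1335],vel=.05,max_force=10); st(f"at grip {r}")
env.command_gripper(0,100); st("closed")
env.servo_line([*S,.17],vel=.06); st("lift")
env.servo_line([*S,.24],vel=.12); st("lift2")
c=eyes.capture("side"); cv2.imwrite("pics/s14.png",c["frame"])
```

```text
at grip False w 0.0501 F [-0.7  0.8  0.8] tcp [0.5998 0.2281 0.1337] t 67.46
closed w 0.011 F [-2.  -0.9  6.2] tcp [0.5998 0.2281 0.1339] t 67.89
lift w 0.0106 F [-0.2  0.2 -4.1] tcp [0.5996 0.2279 0.1698] t 68.65
lift2 w 0.0106 F [ 0.   0.1 -3.6] tcp [0.5994 0.2278 0.2393] t 69.38
```

View pics/s14.png

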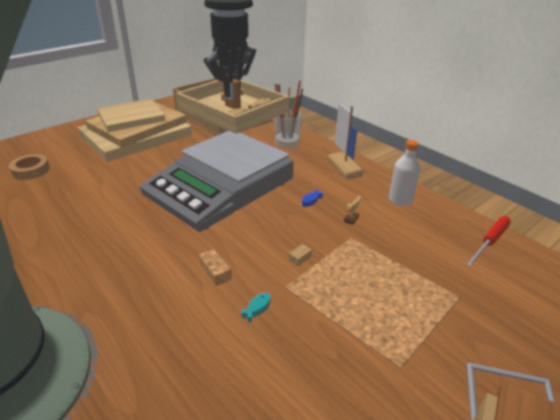

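Run:
```python
from h import *
M=np.array([.562,-.2345]); A=down(95.6)
env.servo_line([*M,.24],vel=.2,attitude=A); st("over")
env.servo_line([*M,.09],vel=.12); st("low")
c=eyes.capture("side"); cv2.imwrite("pics/s15.png",c["frame"])
r=env.servo_line([*M,.055],vel=.03,max_force=5); st(f"touch {r}")
```

```text
over w 0.0108 F [ 0.2 -0.2 -3.8] tcp [ 0.5622 -0.2337  0.24  ] t 71.9
low w 0.0107 F [ 0.1 -1.  -2.7] tcp [ 0.5624 -0.2346  0.0907] t 73.3
touch True w 0.0109 F [-2.2  0.9  9.6] tcp [ 0.5618 -0.2345  0.0579] t 74.33
```

View pics/s15.png

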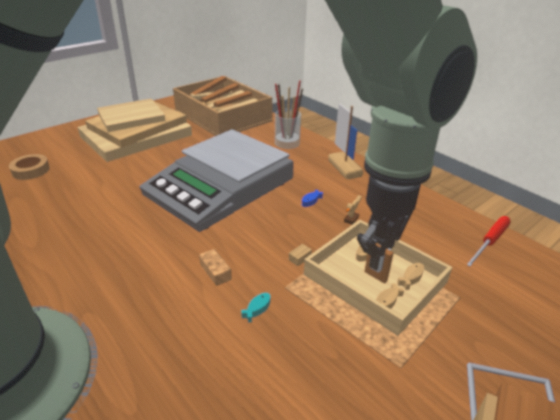

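Run:
```python
from h import *
M=np.array([.562,-.2345])
env.command_gripper(0.05); st("open")
env.servo_line([*M,.16],vel=.12)
env.servo_line([.562,-.27,.36],vel=.2)
c=eyes.capture("wrist"); cv2.imwrite("pics/w16.png",c["frame"]); np.savez("w16.npz",**c)
st("")
P=cloud(c);z=P[...,2]
q=P[(z>0.034)&(z<0.046)&(abs(P[...,0]-.562)<.12)&(abs(P[...,1]+.235)<.13)]; print(cv2.minAreaRect(q[:,:2].astype(np.float32)*1000))
for f in fishes(c,.010,(.48,.64,-.34,-.13)): print({k:np.round(v,4) for k,v in f.items() if k in("px","o","yaw","L","W","n")})
```

```text
open w 0.0501 F [-0.6 -0.2 -0.4] tcp [ 0.5612 -0.2343  0.0571] t 74.79
 w 0.05 F [-0.8  0.  -0.4] tcp [ 0.5617 -0.2697  0.3588] t 77.02
((561.5917358398438, -234.1149444580078), (160.06576538085938, 189.8158721923828), 5.610832691192627)
{'px': array([310., 108.]), 'o': array([ 0.5952, -0.186 ]), 'yaw': np.float64(-173.6475), 'L': np.float64(0.0591), 'W': np.float64(0.0241), 'n': np.int64(699)}
{'px': array([253., 177.]), 'o': array([ 0.5276, -0.285 ]), 'yaw': np.float64(-175.1477), 'L': np.float64(0.0602), 'W': np.float64(0.0255), 'n': np.int64(618)}
{'px': array([307., 177.]), 'o': array([ 0.6046, -0.2774]), 'yaw': np.float64(5.7516), 'L': np.float64(0.0588), 'W': np.float64(0.0254), 'n': np.int64(607)}
```

View pics/w16.png

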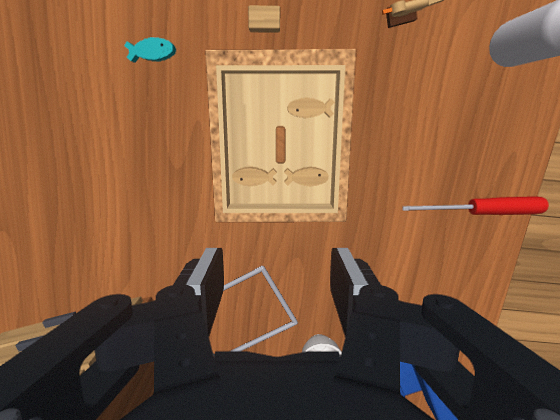

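Tray centred on the mat (561.6, -234.1 mm, yaw 5.6°) with all three fish flat at pixels (310,108), (253,177), (307,177). Now power off.

Run:
```python
from h import *
env.move_to(key(0)+N*.15+np.array([0,0,.06]),key_att())
env.command_gripper(0.0)
press(0)
env.servo_line(key(0)+N*.2,vel=.2)
for n in("side","scene","wrist"):
    c=eyes.capture(n); cv2.imwrite(f"pics/{n}17.png",c["frame"]); np.savez(n+"17.npz",**c)
    if n=="side": print(c["frame"][181,190])
st("")
```

```text
press 0 stopped True tcp above key 0.0198 F.N 18.53 [-4.  -2.9 18. ] clock 81.4
  hold 0.0198 [-5.3 -2.1 15.1]
[ 79 118  67]
 w 0.0001 F [-0.4 -0.2 -0.4] tcp [0.3815 0.2596 0.2446] t 83.03
```

View pics/side17.png

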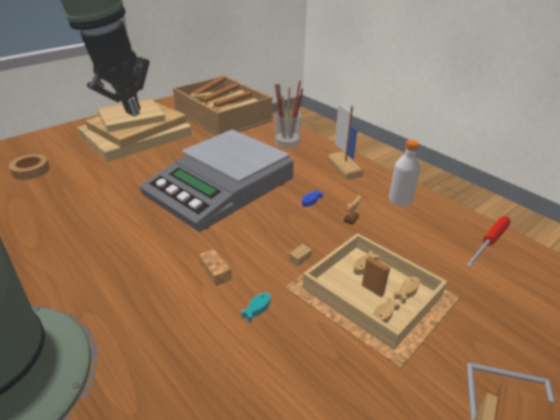

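View pics/scene17.png

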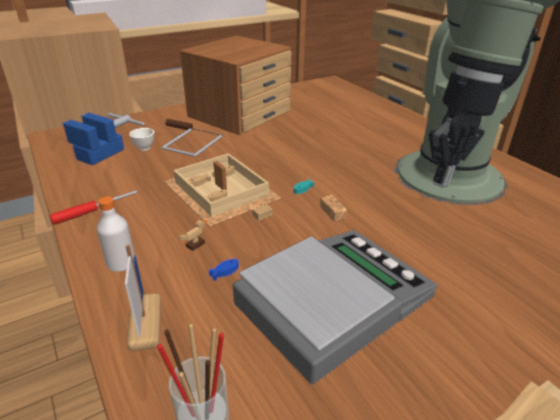

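Run:
```python
from h import *
env.wait(0.3); st("final"); print(env.job_done())
```

```text
final w -0.0001 F [ 0.3  0.7 -0. ] tcp [0.3816 0.2598 0.2455] t 83.33
the job is handed in; nothing more can be done
None
```

The job is done and handed in at about 83 s. I pressed power, lifted the empty tray to the middle of the pan and pressed tare. Then I laid the three balsa fish flat in the tray and pressed count, then print. Last I carried the tray back to the mat and pressed power with the pan clear.

- **Fish:** Only three natural-wood fish were there this run. One had shifted about a centimetre before I picked it, so I re-measured it first. All three were gripped at 30 N. In the last close view they lie flat on the tray floor and apart from each other.
- **Tray:** It ended at (561.6, −234.1) mm with yaw 5.6°. My two mat measurements put the mat's middle at (561.4, −233.9) and (562.9, −235.0) mm, so the tray is within about 2 mm of it. The mat's yaw measured 5.7°.
- **Keys:** Every press stopped about 5.2–5.4 mm past the estimated key top, at 19–28 N. That is above the 9 N stop I set, but it means each key was fully down.
- **Could not confirm:** The display looked almost the same throughout, so I could not read the scale's on/off state or its count. That the keys registered rests on measured travel and force alone.
- **Left alone:** The offcut, bird, sanding block and the blue and turquoise look-alikes look unmoved in the final pictures. The pan is empty and the robot touches nothing.

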